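# Pack and lock the tool caddy on the radiator shelf

### The job

Pack the blue caddy for the next job: take every part out of the grey compartment tray and put the spacer blocks in the caddy's narrow bay and the pipe collars in its wide bay. Then shut the lid fully, push the steel locking pin well through the eye that stands up through the lid and leave it lying there, and last swing the carry handle up until it seats in its stop just past upright. Leave the other things on the shelf where they are.

Things in the scene. Friction and masses are not known exactly. Their poses are not given: they have to be found in the camera images.
- caddy: Blue plastic tool caddy, fixed, 180 (x) x 270 (y) x 80 mm high, walls and floor 4 mm. Origin: centre of the underside; x points from its front (handle side) to its back (lid hinge), z up. A divider 5 mm thick, 72 mm high, at y = 24 mm runs along x and splits it into a narrow bay (y 27 to 131 mm, for the spacer blocks) and a wide bay (y -131 to 21 mm, for the pipe collars).
- eye (a point): Centre of the locking eye: a blue tongue 33 (x) x 6 (y) mm on the divider at caddy x = -62, y = 24 mm, reaching 32 mm above the rim, up through a slot in the shut lid. Its hole runs along the caddy's y: 13 mm wide in x, open from the top of the shut lid (9 mm below this point, caddy z = 86 mm) to 9 mm above this point. Axes as the caddy's.
- lid (a joint): Lid angle in rad: 0 shut, about 1.56 to 1.72 at the start (open, about upright at the back), stop at 1.80. A stiff friction hinge holds the lid at any angle; it takes about 1 to 2.5 N at its edge to move.
- lid_hinge (a point): Middle of the lid's hinge line, on the caddy's back rim (caddy x = 90, z = 80 mm); the line runs along the caddy's y.
- lid_edge (a point): Middle of the lid's free edge, on its outer face (the upper one when shut), 184 mm from the hinge. The lid is a flat blue plate 6 mm thick, 274 mm wide; a thumb lip 60 mm wide reaches 6 mm further.
- bail (a joint): Angle in rad of the carry handle, a steel bail: 0 folded forward, level, in front of the caddy, upright at 1.57, seated in its end stop just past upright at 1.68. Its over-centre spring pulls it into the stop from about 1.3 on and holds it there; let go earlier it falls back to 0. Moving it takes under 2 N.
- bail_grip (a point): Middle of the bail's black round grip, 16 mm thick, 110 mm long along the caddy's y, 155 mm from its pivot axis, which runs along the caddy's y through caddy x = 0, z = 68 mm. Folded it lies 155 mm in front of the pivot, 68 mm above the shelf. The bail's 8 mm steel arms run beside the caddy's ends, 148 mm either side of the middle.
- pin: Loose steel locking pin, about 0.1 kg, lying level on the shelf: a block head 34 (x) x 18 (y) x 18 (z) mm with a round shaft 8 mm thick, 50 mm long out of its +x face, on the head's middle axis 9 mm above the underside. Origin: centre of the head's underside. Laid on the shut lid the head rests flat and the shaft runs level through the eye.
- pin_tip (a point): Free end of the pin's shaft (x = 67 mm, z = 9 mm in the pin's frame).
- pin_root (a point): Where the shaft leaves the head (x = 17 mm, z = 9 mm in the pin's frame).
- tray: Grey plastic compartment tray, fixed, 256 (x) x 208 (y) x 32 mm high, walls and floor 4 mm, 3 x 2 equal compartments about 80 (x) x 98 (y) mm, centres at x = -84, 0, 84 and y = -51, 51 mm; each holds at most one part at the start. Origin at the centre of its underside.
- block1: Pale wooden spacer block 44 (x) x 24 (y) x 20 (z) mm, 16 g, lying flat in a tray compartment; origin at the centre of its underside. May be absent.
- collar1: Wooden radiator pipe collar, a ring 38 mm outside, 17 mm hole, 16 mm high, 14 g, lying flat in a tray compartment; origin at the centre of its underside, z its axis. May be absent.
- block2: Pale wooden spacer block 44 (x) x 24 (y) x 20 (z) mm, 16 g, lying flat in a tray compartment; origin at the centre of its underside. May be absent.
- collar2: Wooden radiator pipe collar, a ring 38 mm outside, 17 mm hole, 16 mm high, 14 g, lying flat in a tray compartment; origin at the centre of its underside, z its axis. May be absent.
- block3: Pale wooden spacer block 44 (x) x 24 (y) x 20 (z) mm, 16 g, lying flat in a tray compartment; origin at the centre of its underside. May be absent.
- collar3: Wooden radiator pipe collar, a ring 38 mm outside, 17 mm hole, 16 mm high, 14 g, lying flat in a tray compartment; origin at the centre of its underside, z its axis. May be absent.
- level: Steel spirit level, 400 x 50 x 22 mm, lying at the back; origin at the centre of its underside. Bystander.
- torch: Yellow plastic torch, 135 mm long, 48 mm thick; origin at the centre of its underside. Bystander.
- clamp: Wooden hand-screw clamp, 170 mm long, holding a scrap block; origin at the centre of its underside. Bystander.
- hook_tile: White ceramic tile 100 x 100 x 9 mm with a hook 50 mm high; origin at the centre of its underside. Bystander.
- tape: Black tape measure, 66 x 36 x 64 mm high; origin at the centre of its underside. Bystander.
- filler: Filler tin, 72 mm thick, 85 mm high; origin at the centre of its underside. Bystander.

How it is judged:
On the way, in this order (a step that is already met when the one before it is completed fails the run):
1. every block lies in the narrow bay and every collar in the wide bay, the lid still open (x of block1 in the frame of caddy between -0.09 and 0.09 m and y of block1 in the frame of caddy between 0.026 and 0.133 m and z of block1 in the frame of caddy between -0.002 and 0.075 m and x of block2 in the frame of caddy between -0.09 and 0.09 m and y of block2 in the frame of caddy between 0.026 and 0.133 m and z of block2 in the frame of caddy between -0.002 and 0.075 m and x of block3 in the frame of caddy between -0.09 and 0.09 m and y of block3 in the frame of caddy between 0.026 and 0.133 m and z of block3 in the frame of caddy between -0.002 and 0.075 m and x of collar1 in the frame of caddy between -0.09 and 0.09 m and y of collar1 in the frame of caddy between -0.133 and 0.022 m and z of collar1 in the frame of caddy between -0.002 and 0.075 m and x of collar2 in the frame of caddy between -0.09 and 0.09 m and y of collar2 in the frame of caddy between -0.133 and 0.022 m and z of collar2 in the frame of caddy between -0.002 and 0.075 m and x of collar3 in the frame of caddy between -0.09 and 0.09 m and y of collar3 in the frame of caddy between -0.133 and 0.022 m and z of collar3 in the frame of caddy between -0.002 and 0.075 m and value of joint lid above 0.5 rad), for 0.2 s.
2. the lid is shut (value of joint lid below 0.05 rad), for 0.2 s.
3. the pin is through the eye above the shut lid (x of pin_tip in the frame of eye between -0.012 and 0.012 m and z of pin_tip in the frame of eye between -0.012 and 0.012 m and x of pin_root in the frame of eye between -0.012 and 0.012 m and z of pin_root in the frame of eye between -0.012 and 0.012 m and ((y of pin_tip in the frame of eye above 0.015 m and y of pin_root in the frame of eye below 0 m) or (y of pin_tip in the frame of eye below -0.015 m and y of pin_root in the frame of eye above 0 m)) and value of joint lid below 0.05 rad), for 0.2 s.
4. the carry handle is swung up into its stop (value of joint bail above 1.62 rad), for 0.2 s.
At the end, for the whole second after the job is handed in: All blocks are in the narrow bay, all collars in the wide bay; the lid is shut (within 0.05 rad); the pin's shaft lies through the eye from either side, its tip 15 mm or more past the eye's middle, its head on the other side; the handle is in its stop (above 1.62 rad); all at rest (all of step 3 and x of block1 in the frame of caddy between -0.09 and 0.09 m and y of block1 in the frame of caddy between 0.026 and 0.133 m and z of block1 in the frame of caddy between -0.002 and 0.075 m and x of block2 in the frame of caddy between -0.09 and 0.09 m and y of block2 in the frame of caddy between 0.026 and 0.133 m and z of block2 in the frame of caddy between -0.002 and 0.075 m and x of block3 in the frame of caddy between -0.09 and 0.09 m and y of block3 in the frame of caddy between 0.026 and 0.133 m and z of block3 in the frame of caddy between -0.002 and 0.075 m and x of collar1 in the frame of caddy between -0.09 and 0.09 m and y of collar1 in the frame of caddy between -0.133 and 0.022 m and z of collar1 in the frame of caddy between -0.002 and 0.075 m and x of collar2 in the frame of caddy between -0.09 and 0.09 m and y of collar2 in the frame of caddy between -0.133 and 0.022 m and z of collar2 in the frame of caddy between -0.002 and 0.075 m and x of collar3 in the frame of caddy between -0.09 and 0.09 m and y of collar3 in the frame of caddy between -0.133 and 0.022 m and z of collar3 in the frame of caddy between -0.002 and 0.075 m and value of joint bail above 1.62 rad and linear speed of each of block1, block2, block3, collar1, collar2, collar3, pin below 0.03 m/s); the robot touches nothing.
It fails at once if a bystander (level, torch, clamp, hook tile, tape measure or filler tin) is moved more than 40 mm (distance of any of level, torch, clamp, hook_tile, tape, filler from where it was at the start of the episode above 0.04 m).
Of block1, collar1, block2, collar2, block3, collar3 only 3 to 5 are there at a start; the rules pass over those that are not, and their reading is None.
At some moment in a run one of pin may be knocked a few centimetres aside while the robot is not near it.
Once in a run the grip may slacken for a moment while it holds something.
It also fails if it takes over 210 s, if anything falls off the work surface, if the arm or the gripper's body presses on something with over 40 N, if the wrist force passes 120 N, or if a joint passes its speed limit or range.

### The arm

A 6-joint arm with a two-finger parallel gripper is mounted at the origin on the work surface. World frame = base frame: x ahead of the robot, y to its left, z up, the work surface at z = 0. Lengths are in m, angles in rad, forces in N, time in s.
With the tool pointing down it reaches from about 0.4 to 0.925 m from the base axis. Payload 3.4 kg.
Tool frame: the origin (TCP) lies at the very end of the fingers, on their centre line; the grasp point (between the pads) lies 19 mm behind it; z points along the fingers, y is the line along which they close (so a half turn about z gives the same grasp; the last joint's range is limited). The gripper opens to 85 mm and grips with 20 to 120 N. Pads are 22 mm wide; open, the fingers measure 114 mm over their backs; the gripper's body (76 mm by 85 mm) begins 54 mm behind the grasp point. The pads swing forward as they close: fully open they stand 13 mm farther back than shut.
Start: joints at [-1.323, 0.307, 1.506, -0, 1.328, -0.073], TCP at [0.182, -0.545, 0.231] pointing down, gripper open.
Joint ranges: [-3.12, 3.12], [-1.05, 2.28], [0.14, 2.33], [-1.42, 4.57], [0.1, 2.73], [-2.68, 2.68]. Speed limits (rad/s): [2.57, 2.57, 3.14, 3.14, 3.14, 3.14].

### API

Orientations are given as a unit quaternion [x, y, z, w].
In Python, from station import manip, hand, eyes, spotter gives the robot as it stands. Calls block until the motion is done:
- manip.goto(position, orientation): joint-space move of the TCP to a pose.
- manip.servo_line(position, orientation=None, speed=0.15, f_stop=None): straight line of the TCP; orientation=None keeps the orientation; speed is the mean speed in m/s. With f_stop (N) it stops when the force on the tool has changed by that much, and returns True; else False.
- manip.goto_joints(angles): joint-space move.
- hand.set_gripper(opening, strength=None): finger opening in m; strength is the grip in N (None keeps the last); returns when the fingers have stopped.
- manip.pause(seconds).
- manip.ik(position, orientation): joint angles nearest the present ones, or None.
- manip.observe(): the state.
- eyes.camera(name): name is "scene" or "top" or "wrist"; returns a dict with "image" (480x640x3 uint8, red, green, blue), "depth" (480x640 float32, m along the optical axis (not along the pixel's ray), 0 where there is no reading), "fx", "fy", "cx", "cy" (pixels), "world_from_camera" (4x4, takes a point from camera to world coordinates). Camera axes: x right, y down, z forward; pixel columns grow to the right and rows downward; lengths in m; the calibration is good to about 2 mm. A picture is of the moment at which its call begins.
A pose or a line that the arm cannot do raises manip.Unreachable and nothing moves.
- manip.job_done(): hands the job in; it is judged then, once.
Trained networks look in the newest picture that a camera, given by its name, has taken for a name from the list of things; names that differ only in an ending like _2 or _b are one class to them, and where a whole thing is asked for, a point or a joint stands for the part that bears it (a point fixed in the world has none). Each returns a list of dicts, best first, with "p" (0 to 1); they miss things now and then, are a little off and sometimes report something else, mostly with a low value. They report only what shows in the picture. A call takes as long as a camera call.
- spotter.spot_in(name, camera): "rect" ([left, top, right, bottom] in pixels, round what is visible of it).
- spotter.trace(name, camera): "mask" (480x640 bool, what is visible of it) and "rect" ([left, top, right, bottom] in pixels, round what is visible of it).
- spotter.pinpoint(name, camera): "at" ([column, row] in pixels: a listed point, or the origin of a listed thing).
The state is a dict: "time": time; "qpos": joint angles; "joint_velocities": joint speeds; "tau": joint torques, N m; "tool_pos": TCP position; "ee_rot": TCP orientation; "wrist_force": force on the tool from outside, world axes, zero at the start; "ft_torque": the same for the moment, N m; "grip_width": finger opening in m; "finger_force": force on a finger pad.
Only numpy, scipy, OpenCV 4.12 (cv2) and the standard library are available. Lean on these libraries where they do the work, as an engineer would, in place of code of your own. Each camera call takes 0.05 s, during which the arm holds its last target. There are 200 camera calls.

## Working session

There is one attempt and no reset: what is moved stays moved. The work goes in short steps, each a Python script; the robot and the scene stay as the last script left them, time stands still between calls to the robot, and variables do not carry over. Pictures are saved under pics/ and viewed, at most 14 in all, crops included, and the job is handed in when it is done.

```bash
ls; mkdir -p pics
cat > h.py <<'E'
import numpy as np, cv2
from station import manip, hand, eyes, spotter
from scipy.spatial.transform import Rotation as R
def save(im,n): cv2.imwrite(f'pics/{n}.png',cv2.cvtColor(im,cv2.COLOR_RGB2BGR))
def cloud(c):
    v,u=np.mgrid[0:480,0:640]; d=c['depth']
    P=np.stack([(u-c['cx'])/c['fx']*d,(v-c['cy'])/c['fy']*d,d,np.ones_like(d)],-1)
    W=(P@np.array(c['world_from_camera']).T)[...,:3]; W[d<=0]=np.nan
    return W
def down(yaw):  # tool z down, tool y (closing line) at world angle yaw
    y=np.array([np.cos(yaw),np.sin(yaw),0]);z=np.array([0,0,-1.]);x=np.cross(y,z)
    return R.from_matrix(np.stack([x,y,z],1)).as_quat()
E
python3 - <<'E'
from h import *
a=eyes.camera('top');b=eyes.camera('scene')
save(a['image'],'top0');save(b['image'],'scene0')
for n,c in(('top',a),('scene',b)):
    print(n,np.round(c['world_from_camera'],3).tolist(),c['fx'])
W=cloud(a)
for n in ['block1','collar1','pin','caddy','tray','torch','clamp','hook_tile','tape','filler','level']:
    for r in spotter.trace(n,'top')[:6]:
        if r['p']<.3: continue
        m=r['mask'];p=W[m];p=p[~np.isnan(p[:,0])]
        print(n,round(r['p'],2),[int(x) for x in r['rect']],m.sum(),np.round(np.median(p,0),3),np.round(np.ptp(p,axis=0),3))
for n in ['caddy','eye','lid_hinge','lid_edge','bail_grip','pin','pin_tip','pin_root','tray']:
    for cam in('top','scene'):
        print(n,cam,[(round(r['p'],2),np.round(r['at'],1).tolist()) for r in spotter.pinpoint(n,cam)[:2]])
print(manip.observe())
E
```

```text
pics
top [[0.017, -0.993, 0.114, 0.411], [-1.0, -0.018, -0.011, 0.042], [0.013, -0.113, -0.993, 1.102], [0.0, 0.0, 0.0, 1.0]] 490.13650554321026
scene [[0.087, 0.653, -0.753, 1.134], [0.996, -0.063, 0.06, 0.0], [-0.008, -0.755, -0.656, 0.592], [0.0, 0.0, 0.0, 1.0]] 433.3752937030505
block1 0.73 [184, 266, 198, 281] 189 [0.436 0.324 0.024] [0.039 0.024 0.023]
collar1 0.54 [181, 228, 201, 245] 194 [0.52  0.332 0.019] [0.036 0.036 0.02 ]
collar1 0.52 [232, 221, 247, 238] 206 [0.54  0.23  0.019] [0.039 0.034 0.026]
collar1 0.51 [224, 185, 240, 203] 205 [0.614 0.249 0.019] [0.038 0.037 0.02 ]
collar1 0.31 [372, 136, 587, 326] 18200 [ 0.576 -0.269  0.044] [0.378 0.453 0.28 ]
pin 0.72 [300, 237, 337, 247] 177 [0.51  0.039 0.016] [0.019 0.078 0.023]
caddy 0.91 [368, 133, 583, 328] 18905 [ 0.575 -0.269  0.041] [0.43  0.502 0.28 ]
caddy 0.66 [276, 140, 305, 181] 1040 [0.675 0.114 0.084] [0.069 0.068 0.087]
caddy 0.44 [299, 240, 337, 247] 234 [0.51  0.044 0.015] [0.022 0.08  0.026]
tray 0.57 [159, 168, 266, 298] 10320 [0.526 0.291 0.005] [0.279 0.25  0.043]
torch 0.75 [158, 321, 227, 357] 1426 
[... 1419 characters left out ...]
': 1.55, 'qpos': array([-1.32250221e+00,  3.06814549e-01,  1.50639041e+00, -7.05208502e-06,
        1.32838833e+00, -7.34958968e-02]), 'joint_velocities': array([ 0.00081316,  0.00022816,  0.00017542, -0.00032589,  0.00036928,
       -0.00275577]), 'tau': array([ 9.68352651e-04, -4.57475317e+01, -2.52326828e+01, -1.14044865e-04,
        9.40099635e-04,  6.62819559e-06]), 'tool_pos': array([ 0.18183287, -0.54550863,  0.23130018]), 'ee_rot': array([ 9.87084162e-01,  1.60202552e-01, -3.43794307e-06, -2.14273248e-08]), 'wrist_force': array([-0.55387306,  0.07421604,  0.65523625]), 'ft_torque': array([-0.02690079,  0.01399911, -0.01360047]), 'finger_force': 0.0, 'grip_width': 0.08537150210362945}
```

View pics/top0.png

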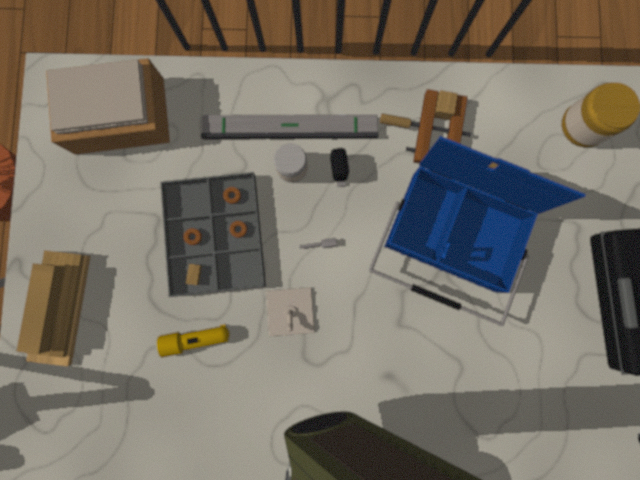

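View pics/scene0.png

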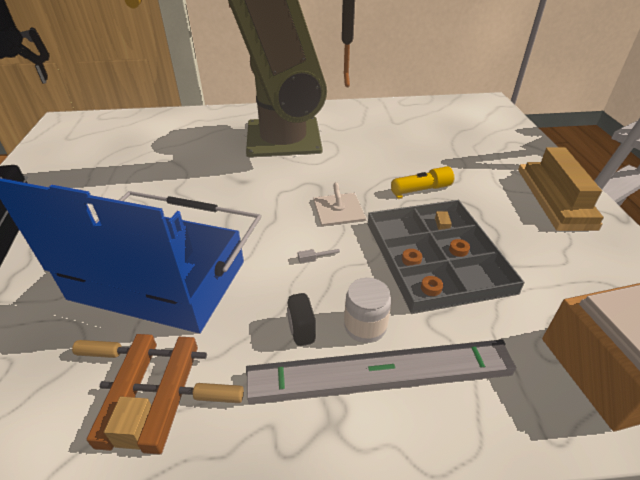

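Top view: four parts are in the tray: a block at (193,274) and collars at (193,236), (237,229) and (231,194). The pin lies at (322,243). The caddy is at about (460,240), turned clockwise, with its lid open at the back and the bail grip at (436,297). The scene view agrees.

```bash
cat >> h.py <<'E'
from scipy.optimize import least_squares
def proj(c,p):
    T=np.linalg.inv(np.array(c['world_from_camera'])); q=T[:3,:3]@p+T[:3,3]
    return np.array([c['cx']+c['fx']*q[0]/q[2],c['cy']+c['fy']*q[1]/q[2]])
def pix_to_z(c,uv,z):
    T=np.array(c['world_from_camera']); d=T[:3,:3]@np.array([(uv[0]-c['cx'])/c['fx'],(uv[1]-c['cy'])/c['fy'],1])
    return T[:3,3]+d*(z-T[2,3])/d[2]
def wall(p,x,y,yaw): # caddy -> world
    c,s=np.cos(yaw),np.sin(yaw); return np.array([x+c*p[0]-s*p[1],y+s*p[0]+c*p[1],p[2]])
E
python3 - <<'E'
from h import *
A={n:eyes.camera(n) for n in('top','scene')}
pts={'eye':(-.062,.024,.095),'lid_hinge':(.09,0,.08),'bail_grip':(-.155,0,.068)}
obs=[]
for n,p in pts.items():
    for cam in A:
        r=spotter.pinpoint(n,cam)
        if r: obs.append((n,p,cam,r[0]['at']))
for cam in A:
    r=spotter.pinpoint('lid_edge',cam); 
    if r: obs.append(('edge',None,cam,r[0]['at']))
def edge(l): return np.array([.09-.184*np.cos(l)+.006*np.sin(l)*1,0,.08+.184*np.sin(l)+.006*np.cos(l)])
f=lambda v:np.concatenate([proj(A[c],wall(p if p is not None else edge(v[3]),*v[:3]))-at for n,p,c,at in obs])
s=least_squares(f,[.57,-.25,-.4,1.6],loss='soft_l1')
print(s.x,[(o[0],o[2]) for o in obs],f(s.x).round(1).reshape(-1,2).tolist())
W=cloud(A['top'])
r=spotter.trace('tray','top')[0]
print(manip.observe()['time'])
q=manip.observe()
manip.servo_line([.182,-.545,.42],speed=.3)
manip.goto([.50,.27,.40],down(0.1))
print(manip.observe()['time'])
w=eyes.camera('wrist');save(w['image'],'w1');print(np.round(w['world_from_camera'],3).tolist(),w['fx'])
W=cloud(w)
for n in ['block1','collar1']:
    for r in spotter.trace(n,'wrist'):
        if r['p']<.3: continue
        m=cv2.erode(r['mask'].astype(np.uint8),np.ones((3,3)))>0;p=W[m];p=p[~np.isnan(p[:,0])]
        top=p[p[:,2]>np.percentile(p[:,2],80)-.004].astype(np.float32); mr=cv2.minAreaRect(top[:,:2]*1000)
        print(n,round(r['p'],2),[int(x) for x in r['rect']],m.sum(),np.round(np.percentile(p[:,2],80),3),mr)
r=spotter.trace('tray','wrist')
if r: 
    p=W[r[0]['mask']];p=p[~np.isnan(p[:,0])];p=p[(p[:,2]>.028)&(p[:,2]<.04)];print('tray',cv2.minAreaRect(p[:,:2].astype(np.float32)*1000))
print(manip.observe()['time'])
E
```

```text
[ 0.54123087 -0.25169805 -0.39916713  1.58563026] [('eye', 'scene'), ('lid_hinge', 'top'), ('lid_hinge', 'scene'), ('bail_grip', 'top'), ('bail_grip', 'scene'), ('edge', 'top'), ('edge', 'scene')] [[-0.3, 0.1], [-1.4, -0.4], [-0.7, 0.1], [-4.6, 0.3], [-0.6, -5.2], [0.5, -1.5], [0.1, -4.0]]Traceback (most recent call last):
  File "<stdin>", line 17, in <module>
IndexError: list index out of range
```

```bash
cat > t.py <<'E'
from h import *
def parts(cam='wrist'):
    w=eyes.camera(cam);W=cloud(w);out=[]
    for n in ['block1','collar1']:
        for r in spotter.trace(n,cam):
            if r['p']<.3: continue
            m=cv2.erode(r['mask'].astype(np.uint8),np.ones((3,3)))>0;p=W[m];p=p[~np.isnan(p[:,0])]
            if len(p)<20: continue
            zt=np.percentile(p[:,2],80);top=p[p[:,2]>zt-.004].astype(np.float32); mr=cv2.minAreaRect(top[:,:2]*1000)
            print(n,round(r['p'],2),[int(x) for x in r['rect']],m.sum(),np.round(zt,3),np.round(mr[0],1),np.round(mr[1],1),round(mr[2],1))
    return w,W
E
python3 - <<'E'
from t import *
manip.servo_line([.182,-.545,.42],speed=.3)
manip.goto([.50,.27,.40],down(0.1))
print(manip.observe()['time'])
w,W=parts();save(w['image'],'w1');print(np.round(w['world_from_camera'],3).tolist(),w['fx'])
r=spotter.trace('tray','wrist')
if r: 
    p=W[r[0]['mask']];p=p[~np.isnan(p[:,0])];p=p[(p[:,2]>.028)&(p[:,2]<.04)];print('tray',cv2.minAreaRect(p[:,:2].astype(np.float32)*1000))
print(manip.observe()['time'])
E
```

```text
5.9417
block1 0.64 [263, 119, 295, 142] 542 0.026 [437.7 328.5] [22.8 42.4] 83.6
collar1 0.92 [326, 120, 354, 147] 306 0.021 [520.7 335.8] [31.1 32.9] 51.9
collar1 0.86 [330, 190, 357, 217] 336 0.021 [539.3 235.2] [32.4 34.7] 33.1
collar1 0.78 [386, 185, 414, 206] 317 0.021 [614.5 251.6] [31. 35.] 52.4
[[0.995, 0.094, 0.03, 0.493], [0.098, -0.95, -0.296, 0.346], [0.0, 0.298, -0.955, 0.543], [0.0, 0.0, 0.0, 1.0]] 367.05845827973974
tray ((527.162109375, 289.2584533691406), (256.8551330566406, 208.07200622558594), 7.184915065765381)
6.1417
```

View pics/w1.png

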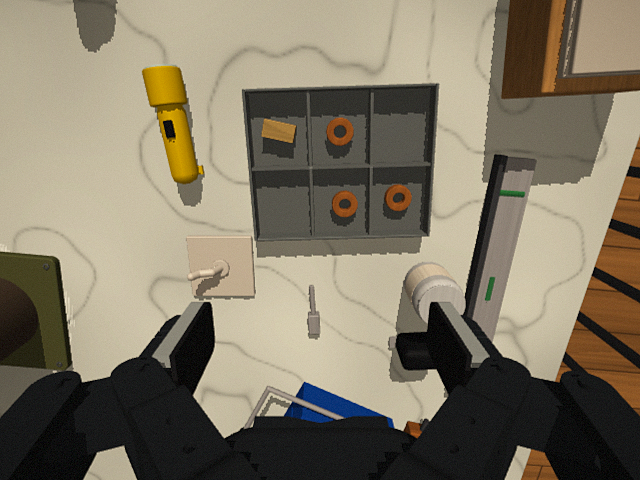

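The wrist view gives a clear tray fit (centre 0.527, 0.289, yaw 7.2°), and every part is near the middle of its compartment. I'll move the parts now.

```bash
cat > pp.py <<'E'
from h import *
C=(0.5412,-.2517,-.399)
def best(p,yaw):
    q0=np.array(manip.observe()['qpos']);b=None
    for k in(-1,0,1,2):
        o=down(yaw+k*np.pi);q=manip.ik(p,o)
        if q is not None and (b is None or np.abs(np.array(q)-q0).max()<b[0]): b=(np.abs(np.array(q)-q0).max(),o)
    return b[1]
def pick(x,y,yaw,z=.007,open_=.058,w=None,lift=.17):
    o=best([x,y,lift],yaw)
    manip.goto([x,y,lift],o); hand.set_gripper(open_)
    manip.servo_line([x,y,z+.03],speed=.25)
    hit=manip.servo_line([x,y,z],speed=.08,f_stop=15)
    hand.set_gripper(0,60); g=manip.observe()['grip_width']
    manip.servo_line([x,y,lift],speed=.25)
    s=manip.observe();print('pick',hit,round(g,4),round(s['grip_width'],4),round(s['time'],1))
    return s['grip_width']>.012
def drop(cx,cy,z=.045,lift=.17):
    x,y,_=wall((cx,cy,0),*C); o=best([x,y,lift],C[2])
    manip.goto([x,y,lift],o); g=manip.observe()['grip_width']
    manip.servo_line([x,y,z],speed=.25,f_stop=15); hand.set_gripper(.055)
    manip.servo_line([x,y,lift],speed=.3); print('dropped',round(g,4),round(manip.observe()['time'],1))
E
python3 - <<'E'
from pp import *
if pick(.4377,.3285,np.radians(83.6)): drop(-.01,.079)
if pick(.5207,.3358,1.696): drop(-.03,-.09)
E
```

```text
pick False 0.0229 0.0224 10.1
dropped 0.0228 13.6
pick False 0.0353 0.0352 18.0
dropped 0.0352 21.9
```

Run:
```python
from pp import *
if pick(.5393,.2352,1.696): drop(-.03,-.03)
if pick(.6145,.2516,1.696): drop(.02,-.06)
# view of caddy from above, camera on the robot side
x,y,_=wall((-.03,0,0),*C)
print(manip.observe()['time'])
manip.goto([x-.02,y+.02,.33],best([x-.02,y+.02,.33],C[2]))
c=eyes.camera('wrist');save(c['image'],'w2');print(np.round(c['world_from_camera'],3).tolist())
W=cloud(c)
for n in ['block1','collar1']:
    for r in spotter.trace(n,'wrist'):
        p=W[r['mask']];print(n,round(r['p'],2),[int(v) for v in r['rect']],np.round(np.nanmedian(p,axis=0),3))
for n in ['eye','lid_hinge','bail_grip']: print(n,[(round(r['p'],2),np.round(r['at'],1).tolist()) for r in spotter.pinpoint(n,'wrist')[:2]])
t=eyes.camera('top');s=eyes.camera('scene');save(np.hstack([cv2.resize(t['image'][80:380,130:600],(400,300)),cv2.resize(s['image'],(400,300))]),'ts1')
np.savez('w2.npz',W=W,im=c['image'])
```

```text
pick False 0.0351 0.0352 26.5
dropped 0.0352 29.9
pick False 0.0355 0.0352 34.4
dropped 0.0352 38.0
37.9583
[[0.921, -0.37, -0.118, 0.523], [-0.389, -0.88, -0.273, -0.149], [-0.003, 0.298, -0.955, 0.471], [0.0, 0.0, 0.0, 1.0]]
block1 0.7 [216, 52, 378, 325] [ 0.427 -0.152  0.072]
block1 0.66 [353, 109, 371, 146] [ 0.565 -0.174  0.025]
collar1 0.95 [369, 226, 399, 252] [ 0.539 -0.316  0.02 ]
collar1 0.75 [327, 202, 358, 229] [ 0.505 -0.267  0.02 ]
eye [(0.92, [313.5, 189.4])]
lid_hinge [(0.7, [456.9, 202.4]), (0.46, [366.6, 192.0])]
bail_grip [(0.9, [235.2, 209.3])]
```

View pics/w2.png

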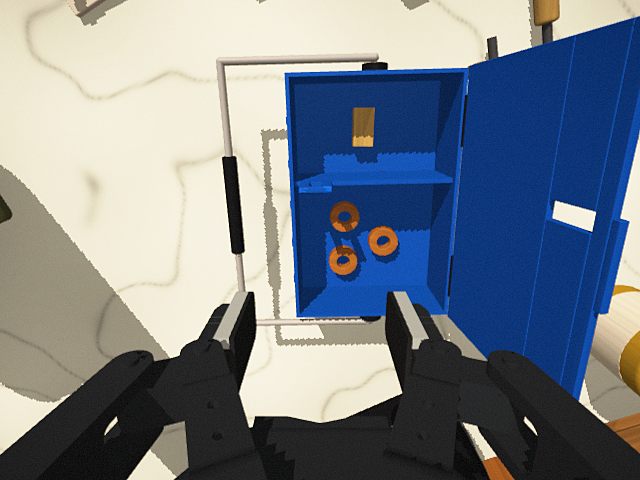

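View pics/ts1.png

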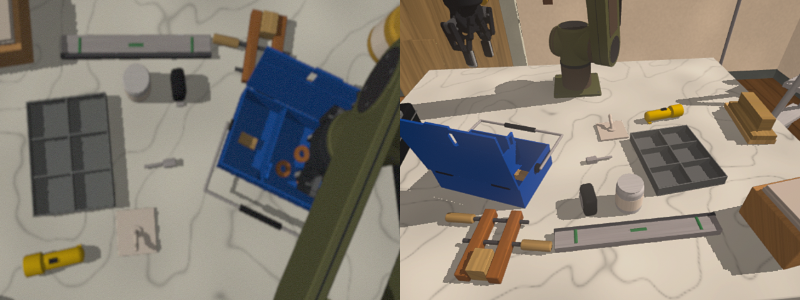

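Wrist view: the block at (363,127) is in the narrow bay and the collars at (344,217), (383,240) and (343,262) are in the wide bay. The tray is empty. Next I'll refine the caddy pose from the rim depth.

Run:
```python
from pp import *
d=np.load('w2.npz');W=d['W'];im=d['im'].astype(int)
blue=(im[...,2]>im[...,0]+40)&(im[...,2]>80)
v=W[blue];v=v[~np.isnan(v[:,0])]
c,s=np.cos(C[2]),np.sin(C[2]);D=v-np.array([C[0],C[1],0])
L=np.c_[c*D[:,0]+s*D[:,1],-s*D[:,0]+c*D[:,1],D[:,2]]
k=(L[:,2]>.076)&(L[:,2]<.084)&(L[:,0]<.075);rim=v[k];Lr=L[k]
print(len(rim),np.median(rim[:,2]),Lr.min(0),Lr.max(0))
# fit: front rim line x=-.088, side rims y=+-.133
def res(p):
    c,s=np.cos(p[2]),np.sin(p[2]);dx,dy=rim[:,0]-p[0],rim[:,1]-p[1]
    x=c*dx+s*dy;y=-s*dx+c*dy
    return np.minimum(np.abs(x+.088),np.minimum(np.abs(y-.133),np.abs(y+.133)))*1000
f=least_squares(res,C,loss='soft_l1',x_scale=[.01,.01,.05]);print(f.x,np.median(res(f.x)),np.percentile(res(f.x),80))
# eye tongue points
k=(L[:,2]>.09)&(L[:,0]<.0);e=v[k];x,y,a=f.x;c,s=np.cos(a),np.sin(a);De=e-[x,y,0]
E_=np.c_[c*De[:,0]+s*De[:,1],-s*De[:,0]+c*De[:,1],De[:,2]];print('eye',len(e),np.percentile(E_,[3,50,97],axis=0).round(4).tolist())
l=v[(L[:,2]>.12)&(L[:,0]>.05)];Dl=l-[x,y,0];lx=c*Dl[:,0]+s*Dl[:,1];pf=np.polyfit(l[:,2],lx,1);print('lid inner x at z=.08:',np.polyval(pf,.08),'ang',np.pi/2+np.arctan(pf[0]))
```

```text
2226 0.0804353927450418 [-0.09301023 -0.13566708  0.07600592] [0.07497321 0.13728814 0.08363052]
[ 0.54160291 -0.25095333 -0.37607534] 1.1483157203193843 1.7740111944225672
eye 289 [[-0.0774, 0.0209, 0.0933], [-0.0624, 0.0249, 0.112], [-0.0462, 0.0268, 0.1144]]
lid inner x at z=.08: 0.08933898465484491 ang 1.7035838178280343
```

```bash
sed -i 's/^C=.*/C=(0.5416,-.2510,-.376)/' pp.py
python3 - <<'E'
from pp import *
hand.set_gripper(0,40)
Y=-.035
P=lambda x,z:wall((x,Y,z),*C)
p=P(.185,.36);o=best(p,C[2]);manip.goto(p,o)
manip.servo_line(P(.185,.22),speed=.25,f_stop=15)
f0=manip.observe()['wrist_force']
manip.servo_line(P(.135,.22),speed=.15,f_stop=20)
r=.14
for th in np.arange(1.5,-.01,-.15):
    h=.006+.016*np.sin(th)
    t=P(.09-r*np.cos(th)+h*np.sin(th),.08+r*np.sin(th)+h*np.cos(th))
    hit=manip.servo_line(t,speed=.12,f_stop=25)
    F=manip.observe()['wrist_force'];print(round(th,2),hit,np.round(F-f0,1))
    if hit: break
print(manip.observe()['tool_pos'],manip.observe()['time'])
E
```

```text
1.5 False [ 1.2 -0.6  5.1]
1.35 False [ 0.3 -0.2  0.4]
1.2 False [ 0.2 -0.3  0.2]
1.05 False [ 0.3  0.1 -0.7]
0.9 False [ 0.4 -0.8 -0. ]
0.75 False [ 1.2  0.4 -0.7]
0.6 False [ 0.  -0.5 -1.2]
0.45 False [ 0.   0.6 -0.3]
0.3 False [1.3 0.1 0.1]
0.15 False [-0.1 -0.6 -0.4]
0.0 False [-0.1 -0.4 -0.2]
[ 0.48285488 -0.26558647  0.08648754] 45.6917
```

Run:
```python
from pp import *
x,y,z=manip.observe()['tool_pos']
print(manip.servo_line([x,y,z-.006],speed=.04,f_stop=12),manip.observe()['tool_pos'],manip.observe()['wrist_force'])
s=eyes.camera('scene');save(s['image'][150:350,0:350],'s2')
```

```text
True [ 0.48299495 -0.26564478  0.08594279] [-2.79774181  1.4657902  10.55856299]
```

View pics/s2.png

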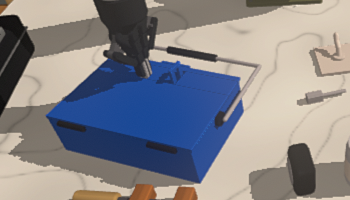

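The scene view shows the lid flat and shut with the tongue up through the slot. Contact was at z = 0.086 m, which matches the shut lid top. Next is the pin.

```bash
cat > pin.py <<'E'
from pp import *
def pinpose(save_as=None):
    c=eyes.camera('wrist');W=cloud(c)
    r=spotter.trace('pin','wrist')[0]; m=r['mask'];p=W[m];p=p[~np.isnan(p[:,0])]
    if save_as: save(c['image'],save_as)
    P=p[p[:,2]>.005]
    ctr=P[:,:2].mean(0);d=np.linalg.svd(P[:,:2]-ctr)[2][0]
    if True:
        t=(P[:,:2]-ctr)@d; 
        if np.abs(t.max())<np.abs(t.min()): d=-d;t=-t   # tip is the far (light) end
    head=P[P[:,2]>.0155]   # head top at .018
    mr=cv2.minAreaRect((head[:,:2]*1000).astype(np.float32))
    rt=[(k['p'],pix_to_z(c,k['at'],.009)[:2].round(4)) for n in('pin_root','pin_tip') for k in spotter.pinpoint(n,'wrist')[:1]]
    print('p',round(r['p'],2),r['rect'],len(p),'ctr',ctr,'dir',np.arctan2(d[1],d[0]),'len',np.ptp(t),'head',mr,'pts',rt,'zmax',np.percentile(p[:,2],95))
E
python3 - <<'E'
from pin import *
x,y,z=manip.observe()['tool_pos']
manip.servo_line([x,y,.25],speed=.3)
manip.goto([.51,.086,.25],down(0)); hand.set_gripper(.045)
pinpose('pin1')
print(manip.observe()['time'])
E
```

```text
p 0.66 [284.9, 169.4, 311.4, 249.5] 929 ctr [0.48448874 0.06571827] dir 1.7939948763688194 len 0.0832401361181764 head ((487.7120361328125, 49.221351623535156), (17.883874893188477, 34.09859085083008), 11.27342700958252) pts [(0.74, array([0.4823, 0.0691])), (0.65, array([0.4736, 0.1157]))] zmax 0.019478429527020585
48.675
```

View pics/pin1.png

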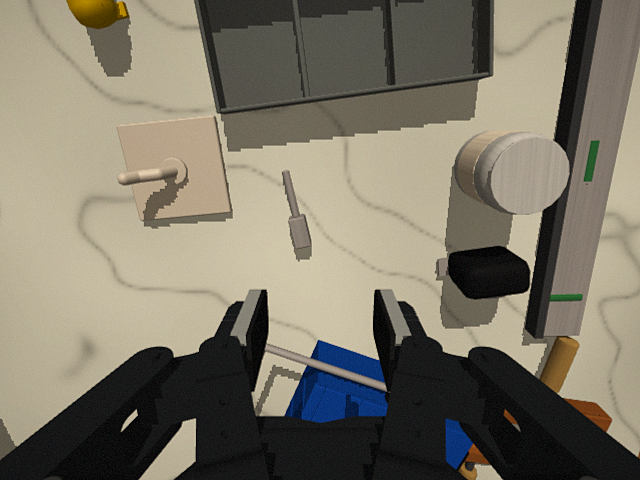

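The pin was knocked aside. Its head now rests at (0.488, 0.049) with the shaft pointing at 101°, pixels (285,170) to (311,249). I'll grasp it and bring it in front of the eye.

```bash
cat >> pin.py <<'E'
ZL=.0875
def at(y,x=-.062,z=ZL+.004): return wall((x,y,z),*C)   # TCP for head centre at caddy y
E
python3 - <<'E'
from pin import *
ok=pick(.4883,.0463,.195,z=.004,open_=.045,lift=.16)
p=at(-.068,z=.16);manip.goto(p,best(p,C[2]))
print('hit',manip.servo_line(at(-.068,z=ZL+.008),speed=.15,f_stop=10))
c=eyes.camera('wrist');save(c['image'],'ins');W=cloud(c)
for n in('eye','pin_tip','pin_root'):
    for r in spotter.pinpoint(n,'wrist')[:1]:
        q=pix_to_z(c,r['at'],{'eye':.095}.get(n,ZL+.013));D=q-[C[0],C[1],0];cc,s=np.cos(C[2]),np.sin(C[2])
        print(n,round(r['p'],2),np.round(r['at'],1),np.round([cc*D[0]+s*D[1],-s*D[0]+cc*D[1]],4))
D=W-[C[0],C[1],0];cc,s=np.cos(C[2]),np.sin(C[2]);L=np.stack([cc*D[...,0]+s*D[...,1],-s*D[...,0]+cc*D[...,1],D[...,2]],-1)
im=c['image'].astype(int);blue=(im[...,2]>im[...,0]+40)&(im[...,2]>80)
k=blue&(L[...,2]>.105)&(L[...,2]<.116)&(np.abs(L[...,0]+.062)<.03)&(np.abs(L[...,1]-.024)<.015)
print('eye top',k.sum(),np.percentile(L[k],[2,50,98],axis=0).round(4).tolist())
k=~blue&(L[...,2]>.09)&(L[...,2]<.112)&(np.abs(L[...,0]+.062)<.008)&(L[...,1]>-.04)&(L[...,1]<.018)
print('shaft',k.sum(),np.percentile(L[k],[2,50,98],axis=0).round(4).tolist() if k.any() else 0)
s=manip.observe();print(s['grip_width'],s['time'])
E
```

```text
pick False 0.0163 0.0165 51.7
hit False
eye 0.74 [242.4 150.8] [-0.092  -0.0011]
pin_tip 0.85 [320.3 140.6] [-0.0622  0.003 ]
pin_root 0.77 [321.2 266.9] [-0.0618 -0.0466]
eye top 2118 [[-0.078, 0.0208, 0.1085], [-0.0623, 0.0238, 0.1124], [-0.0467, 0.0268, 0.1139]]
shaft 2345 [[-0.0661, -0.039, 0.1006], [-0.0623, -0.0173, 0.1037], [-0.0585, 0.0019, 0.1053]]
0.016790782447956273 53.75
```

View pics/ins.png

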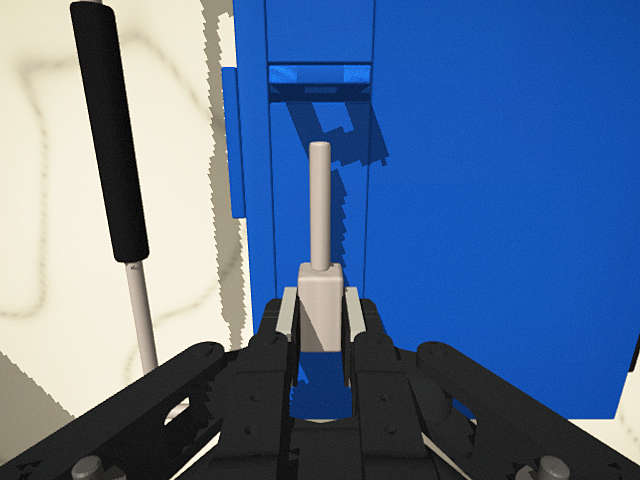

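The shaft and eye are aligned in x to within 0.5 mm, with the tip at (320,141) and the tongue at (320,82). I'll lower and insert.

Run:
```python
from pin import *
z=ZL+.0042
print('low',manip.servo_line(at(-.068,z=z),speed=.05,f_stop=8))
hit=manip.servo_line(at(-.006,z=z),speed=.04,f_stop=10)
s=manip.observe();print('ins',hit,np.array(s['tool_pos'])-at(-.006,z=z),s['grip_width'],s['wrist_force'],s['time'])
c=eyes.camera('wrist');save(c['image'],'ins2')
```

```text
low False
ins False [-3.82450225e-05 -2.24269961e-04  9.09291310e-06] 0.01646196178641748 [-0.57348083 -0.08171548 -0.8009303 ] 55.7
```

View pics/ins2.png

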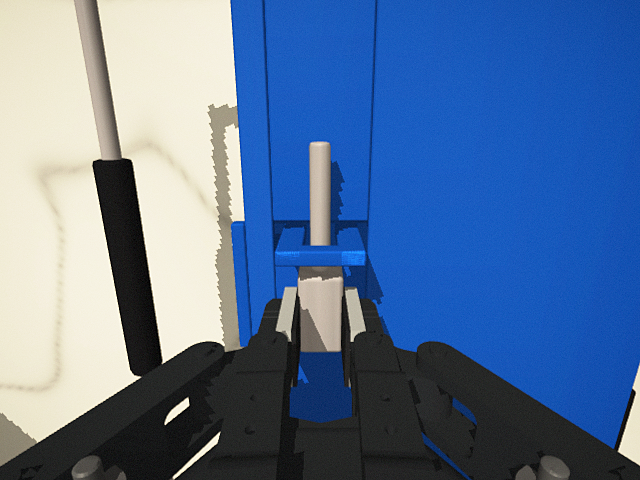

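The shaft passes through the eye with its tip about 40 mm beyond, and the head at (320,310) stops short of the tongue. I'll release it and swing the handle.

Run:
```python
from pin import *
manip.servo_line(at(-.006,z=ZL+.0022),speed=.02,f_stop=5)
hand.set_gripper(.035)
manip.servo_line(at(-.006,z=.20),speed=.15)
c=eyes.camera('wrist');save(c['image'],'rel')
D0=[C[0],C[1],0];cc,s=np.cos(C[2]),np.sin(C[2])
for n in('pin_tip','pin_root','bail_grip'):
    for r in spotter.pinpoint(n,'wrist')[:1]:
        D=pix_to_z(c,r['at'],.068 if n[0]=='b' else .095)-D0;print(n,round(r['p'],2),np.round([cc*D[0]+s*D[1]+.062,-s*D[0]+cc*D[1]-.024],4))
print(manip.observe()['time'])
```

```text
pin_tip 0.9 [-0.0006  0.0411]
pin_root 0.94 [-0.0019 -0.01  ]
bail_grip 0.97 [-0.0956 -0.0239]
57.4
```

View pics/rel.png

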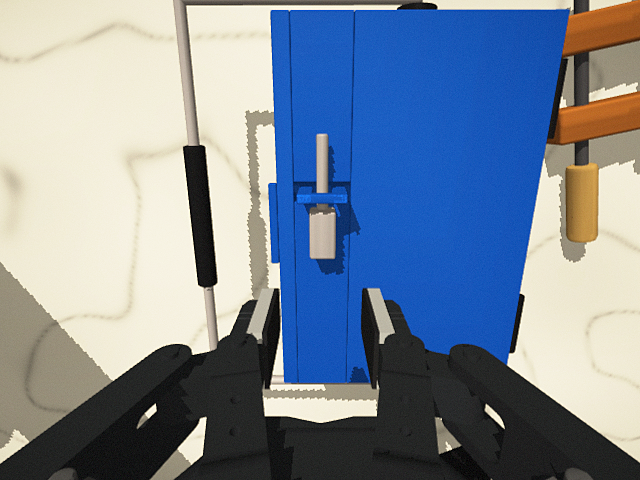

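The pin lies through the eye (tip +41 mm, root −10 mm), and the bail grip is at (200,216), about where expected.

Run:
```python
from pin import *
P=lambda th,dz=-.014:wall((-.156*np.cos(th),0,.068+.156*np.sin(th)+dz),*C)
p=P(0,.13);manip.goto(p,best(p,C[2]));hand.set_gripper(.05)
print(manip.servo_line(P(0),speed=.15,f_stop=12));hand.set_gripper(0,25)
print('w',manip.observe()['grip_width'])
for th in np.arange(.15,1.66,.125):
    if manip.servo_line(P(th),speed=.12,f_stop=30): print('stop',th);break
s=manip.observe();print(s['grip_width'],s['wrist_force'],s['time'],th)
c=eyes.camera('scene');save(c['image'][60:330,0:360],'bail')
```

```text
False
w 0.014685441740628325
0.014706121914963097 [0.01765582 1.10341041 4.01654126] 63.7167 1.6500000000000004
```

View pics/bail.png

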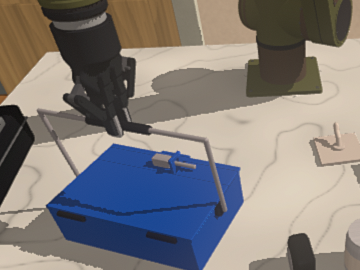

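The bail is held upright and the pin is still in the eye. I'll release, back off and verify.

Run:
```python
from pin import *
x,y,z=manip.observe()['tool_pos']
hand.set_gripper(.06);manip.pause(.5)
manip.servo_line([x,y,.36],speed=.2)
p=wall((-.13,-.05,.36),*C);manip.goto(p,best(p,C[2]));manip.pause(.5)
c=eyes.camera('scene');save(c['image'][60:330,0:360],'fin')
D0=[C[0],C[1],0];cc,s=np.cos(C[2]),np.sin(C[2])
T=np.array(c['world_from_camera'])
for th in(1.3,1.57,1.68): print(th,proj(c,wall((-.155*np.cos(th),0,.068+.155*np.sin(th)),*C)).round(1))
print('seen',[(round(r['p'],2),np.round(r['at'],1)) for r in spotter.pinpoint('bail_grip','scene')[:2]])
for n,v in(('pin_tip',.041),('pin_root',-.01)): print(n,[np.round(r['at'],1) for r in spotter.pinpoint(n,'scene')[:1]],proj(c,wall((-.062,.024+v,.095),*C)).round(1))
print(manip.observe()['time'])
```

```text
1.3 [140.1 168. ]
1.57 [123.7 178.5]
1.68 [117.1 184.9]
seen [(0.78, array([118.6, 186.4])), (0.4, array([418.7, 189. ]))]
pin_tip [array([197.4, 226.1])] [196.3 225.4]
pin_root [array([169.8, 223.7])] [171.4 220.6]
67.0167
```

View pics/fin.png

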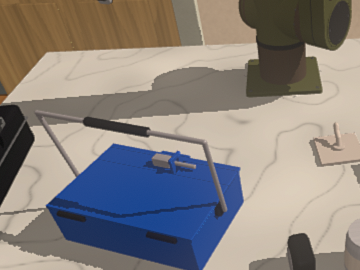

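The bail grip shows at (119,186), matching its 1.68 rad stop. The pin is in the eye, the lid is shut and the arm is clear, so I'm handing in.

```bash
python3 -c "
from h import *
print(manip.job_done())"
```

```text
the job is handed in; nothing more can be done
None
```

I handed the job in at about 67 s: block and three collars are in their bays, the lid is shut, the pin is through the eye, and the handle is in its stop; the hand-in call gave no verdict.

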